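# Fit the adapter ring to the test cup and hold a filter cartridge poised above it

## Robot

A 6-joint arm with a two-finger parallel gripper is mounted at the origin on the work surface; the furniture and walls round the work are solid. World frame = base frame: x ahead of the robot, y to its left, z up, the work surface at z = 0. Lengths are in mm, angles in rad, forces in N, time in s.
With the tool pointing down it reaches from about 275 to 750 mm from the base axis. Payload 10.2 kg.
Tool frame: the origin (TCP) lies midway between the tips of the shut fingers; the grasp point (between the pads) lies 19 mm behind it; x points along the fingers, y is the direction in which the jaws open and shut, and the axes are right-handed (so a half turn about x gives the same grasp; the last joint's range is limited). The gripper opens to 85 mm and grips with 20 to 120 N. Pads are 22 mm wide; open, the fingers measure 114 mm over their backs; the gripper's body (76 mm by 85 mm) begins 54 mm behind the grasp point. The pads swing forward as they close: fully open they stand 13 mm farther back than shut.
Start: joints at [-0.223, 0.313, 1.498, -0, 1.331, -0.223], TCP at [525.006, -0.013, 231.294] pointing down, gripper open.
Joint ranges: [-2.94, 2.94], [-0.97, 2.17], [0.19, 2.56], [-1.23, 4.37], [0.02, 3.11], [-2.88, 2.88]. Speed limits (rad/s): [2.39, 2.39, 3.01, 3.14, 3.14, 3.14].

## Interface

Orientations are given as a unit quaternion [w, x, y, z].
In Python, from rig import ctrl gives the robot as it stands.
- The arm moves only by the tool arm_command, never from a script. Its argument "plan" is a list of rows, each a list of 5 numbers: the shift along the tool's x, y, z in m, then the turn about the tool's x in rad, then the opening, from 0 (shut) to 1 (fully open). A call has 1 to 12 rows; each row shifts and turns the commanded pose from where the row before left it, along the tool's axes as they then stand; what a row does not reach is not made up. A row lasts 1/8 s, in which the tool goes at most 62.5 mm and 10.7 degrees, less where a joint would pass 70% of its speed; a pose out of reach is approached as far as the arm can. A call with a gripper value outside its range is refused whole. The fingers move at their own pace and stop on an object; "squeeze" is the grip in N (left out, the last holds). Time passes only in rows, so rows that do not move let the fingers close. It gives the time, the measured TCP pose, the force and the opening at its end, in the units of the state.
- ctrl.sense(): the state, without advancing time (a new reading comes with each control period).
- ctrl.capture(name): name is "scene" or "side" or "wrist"; returns a dict with "color" (480x640x3 uint8, red, green, blue), "fx", "fy", "cx", "cy" (pixels), "xyz" and "orientation" of the camera in the world; the wrist camera has in their place "hand_eye" (4x4, takes a point from camera to tool coordinates, whose origin is the TCP and whose axes are the tool frame's). Camera axes: x right, y up, looking along -z (the intrinsics and any distortion apply to the point x, -y, -z); pixel columns grow to the right and rows downward; lengths in mm; the calibration is good to about 2 mm. A picture is of the moment at which its call begins: read the wrist's pose just before it. There is no depth.
- ctrl.finish_job(): hands the job in, once; it reports no verdict.
Trained networks look in the newest picture that a camera, given by its name, has taken for a name from the list of things; names that differ only in an ending like _2 or _b are one class to them, and where a whole thing is asked for, a point or a joint stands for the part that bears it (a point fixed in the world has none). Each returns a list of dicts, best first, with "score" (0 to 1); they miss things now and then, are a little off and sometimes report something else, mostly with a low value. They report only what shows in the picture. A call takes as long as a camera call. They do not tell look-alikes from the thing itself.
- ctrl.spot_in(camera, query): "uv" ([column, row] in pixels, amid what is visible of it).
- ctrl.regions_of(camera, query): "mask" (480x640 bool, what is visible of it) and "uv" ([column, row] in pixels, amid what is visible of it).
- ctrl.place_of(camera, query): "uv" ([column, row] in pixels: a listed point, or the origin of a listed thing).
The state is a dict: "time_s": time; "joints": joint angles; "dq": joint speeds; "tau": joint torques, N m; "eef_pos": TCP position; "ee_rot": TCP orientation; "force": force on the tool from outside, world axes, zero at the start; "wrist_torque": the same for the moment, N m; "grip_width": opening from 0.0 (shut) to 1.0 (fully open).
Only numpy, scipy, OpenCV 4.12 (cv2) and the standard library are available. Lean on these libraries where they do the work, as an engineer would, in place of code of your own. Each camera call takes 0.05 s, during which the arm holds its last target.

## Task

Set the orange adapter ring, plug side down, on the rim of the metal test cup so that it sits fully down and level, and let go of it. Then pick up the cream filter cartridge, carry it over the tops of the blue bottles standing in a row, and stop with it upright and centred about a centimetre above the ring's round opening, not touching, so that I can grease its O-ring; finish still holding it there. Leave the bottles of the row standing where they are.

Things in the scene. Friction and masses are not known exactly. Their poses are not given: they have to be found in the camera images.
- cup_rim (a point): Centre of the mouth of the fixed test cup, at the top of its rim, 90 mm above the table. Plain aluminium cup, outside diameter 82 mm, bore 70 mm, open at the top, on a dark round foot 116 mm across and 12 mm high, bolted to the table; it stands beyond (to the robot's right of) the bottle row. z up.
- adapter_center (a point): Centre, half-way up, of the loose orange ring (0.08 to 0.17 kg, 44 mm high), upright on the table. From below: plug 66 mm across, 8 mm high, enters the cup's bore; flange 84 mm across, 6 mm thick, lies on the rim; collar 56 mm across, 30 mm high, 4 mm wall: grip across its outside. Centre 22 mm above the plug's underside, 8 mm above the flange's top, 22 mm below the collar's top. z up.
- adapter_seat (a point): Point on the adapter ring's axis at the underside of its flange, 8 mm above the bottom of the plug; meets point cup_rim when the ring is seated. z up.
- adapter_mouth (a point): Centre of the adapter ring's upper opening (diameter 48 mm, 30 mm deep to a dark rubber stop), at the collar's top, 36 mm above the flange's underside; the target to hover above. z up.
- cartridge_center (a point): Centre, half-way up, of the loose cream filter cartridge with a black O-ring near its top: an upright round cup, widest diameter 45 mm (about 41 mm where it is gripped), 72 mm high, 0.035 to 0.065 kg, standing on the table. z along its axis, up.
- cartridge_foot (a point): Centre of the cartridge's underside, 36 mm below its centre. z along its axis, up.
- bottle_a_center (a point): Centre, half-way up, of one of three loose, lightweight bright-blue bottles, diameter 63 mm, 175 mm high, standing upright in a row that runs away from the robot between the loose parts (left) and the test cup (right); obstacle, not to be disturbed.
- bottle_b_center (a point): Centre, half-way up, of one of three loose, lightweight bright-blue bottles, diameter 63 mm, 175 mm high, standing upright in a row that runs away from the robot between the loose parts (left) and the test cup (right); obstacle, not to be disturbed.
- bottle_c_center (a point): Centre, half-way up, of one of three loose, lightweight bright-blue bottles, diameter 63 mm, 175 mm high, standing upright in a row that runs away from the robot between the loose parts (left) and the test cup (right); obstacle, not to be disturbed.
Not all that is in view belongs to the job. What is shaped like the part that bears cartridge_center but pink is not meant.

How it is judged:
By the outcome, as a careful person would: the job done as asked, in the order asked, and still so for the second after the job is handed in, while the arm keeps its last pose, push and grip.
It also fails if it takes over 72 s, if anything falls off the work surface, if the arm or the gripper's body presses on something with over 40 N, if the wrist force passes 120 N, or if a joint passes its speed limit or range.

## Working session

There is one attempt and no reset: what is moved stays moved. The work goes in short steps, Python scripts to look and compute and a tool call to move; the robot and the scene stay as the last step left them, time stands still between calls to the robot, and variables do not carry over. Pictures are saved under pics/ and viewed, and the job is handed in when it is done.

Besides the shell and the picture viewer there is one more tool, called after "Request:" by a JSON object that holds its "api" and its "payload", one argument or row to a line. arm_command: Moves the arm, as the interface text tells. Its arguments: {"type":"object","properties":{"plan":{"type":"array"},"squeeze":{"type":"number"}},"required":["plan"]}

```bash
mkdir -p pics; ls; cat > h.py <<'E'
import numpy as np, cv2
from rig import ctrl
from scipy.spatial.transform import Rotation as R
def rot(q): return R.from_quat([q[1],q[2],q[3],q[0]]).as_matrix()
def save(n,f):
    c=ctrl.capture(n); cv2.imwrite('pics/'+f,c['color'][:,:,::-1]); return c
def campose(c,s=None):
    if 'hand_eye' in c:
        H=np.array(c['hand_eye']); T=rot(s['ee_rot'])
        return T@H[:3,:3], T@H[:3,3]+np.array(s['eef_pos'])
    return rot(c['orientation']), np.array(c['xyz'])
def ray(c,uv,s=None):
    Rm,p=campose(c,s); d=Rm@np.array([(uv[0]-c['cx'])/c['fx'],-(uv[1]-c['cy'])/c['fy'],-1]); return p,d/np.linalg.norm(d)
def onz(c,uv,z,s=None):
    p,d=ray(c,uv,s); return p+d*(z-p[2])/d[2]
def proj(c,P,s=None):
    Rm,p=campose(c,s); q=Rm.T@(np.array(P)-p); return [round(c['cx']+c['fx']*q[0]/-q[2],1),round(c['cy']-c['fy']*q[1]/-q[2],1)]
def tri(rays):
    A=0;b=0
    for p,d in rays:
        M=np.eye(3)-np.outer(d,d); A=A+M; b=b+M@p
    return np.linalg.solve(A,b)
E
python3 - <<'E'
from h import *
s=ctrl.sense();print(s)
for n in ['scene','side','wrist']:
    c=save(n,n+'0.png'); print(n,{k:v for k,v in c.items() if k!='color'})
    for q in ['cup_rim','adapter_center','adapter_mouth','cartridge_center','bottle_a_center']:
        print(q,[(np.round(r['uv'],1).tolist(),round(r['score'],2)) for r in ctrl.place_of(n,q)])
E
```

```text
pics
{'time_s': 0.0, 'joints': array([-2.23375518e-01,  3.13438101e-01,  1.49845816e+00, -1.78346299e-05,
        1.33104258e+00, -2.23399012e-01]), 'dq': array([-0.00043598,  0.00097743, -0.0026068 , -0.00059057,  0.00063487,
       -0.00036011]), 'tau': array([-5.78409599e-04, -4.12261176e+01, -2.59742296e+01, -3.58453699e-04,
        4.11797926e-03, -1.23038126e-05]), 'eef_pos': array([5.24723127e+02, 5.90476122e-02, 2.30733248e+02]), 'ee_rot': array([ 0.49960735,  0.49973414,  0.5004063 , -0.50025176]), 'force': array([ 0.29932397, -0.74588104, -0.79949356]), 'wrist_torque': array([-0.02937527, -0.02302444,  0.01214721]), 'grip_width': 1.0028034699366426}
scene {'fx': 506.12712766621536, 'fy': 506.12712766621536, 'cx': 315.00280353793124, 'cy': 249.86729174563297, 'xyz': array([ -47.64973593, -483.24237022,  980.90322565]), 'orientation': array([ 0.86403282,  0.31152413, -0.13698711, -0.37099128])}
cup_rim [([425.6, 315.2], 0.9)]
adapter_center [([220.9, 217.8], 0.61)]
adapter_mouth [([222.2, 211.3], 0.67)]
cartridge_center [([256.7, 240.7], 0.79), ([218.1, 256.5], 0.74), ([300.2
[... 463 characters left out ...]
3.2, 264.2], 0.69)]
bottle_a_center [([360.5, 261.8], 0.81)]
wrist {'fx': 344.83581371185886, 'fy': 344.83581371185886, 'cx': 319.3520608975371, 'cy': 237.65772001059992, 'hand_eye': array([[-4.92116056e-04,  2.77221089e-01, -9.60806029e-01,
        -1.43144701e+02],
       [ 9.99999269e-01,  1.19787616e-03, -1.66567609e-04,
         1.28193728e-01],
       [ 1.10475058e-03, -9.60805408e-01, -2.77221476e-01,
        -7.00052477e+01],
       [ 0.00000000e+00,  0.00000000e+00,  0.00000000e+00,
         1.00000000e+00]])}
cup_rim []
adapter_center [([460.2, 270.3], 0.34)]
adapter_mouth []
cartridge_center [([307.3, 133.2], 0.71), ([224.0, 15.1], 0.66), ([188.8, 112.2], 0.56)]
bottle_a_center []
```

View pics/scene0.png

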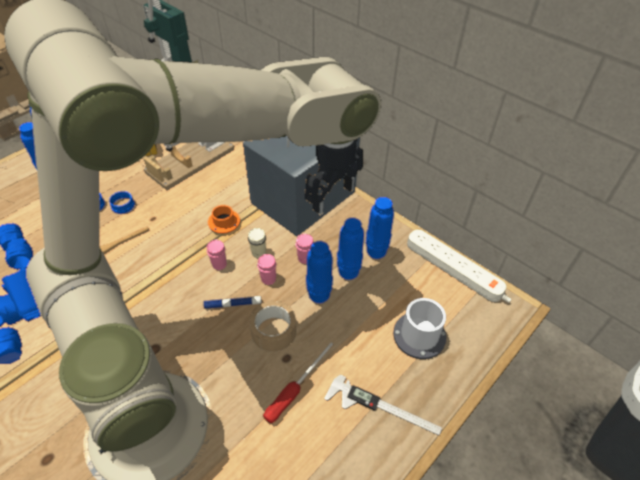

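View pics/side0.png

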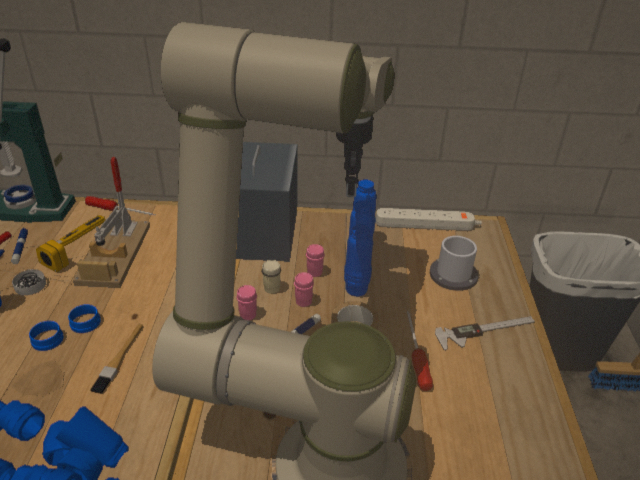

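View pics/wrist0.png

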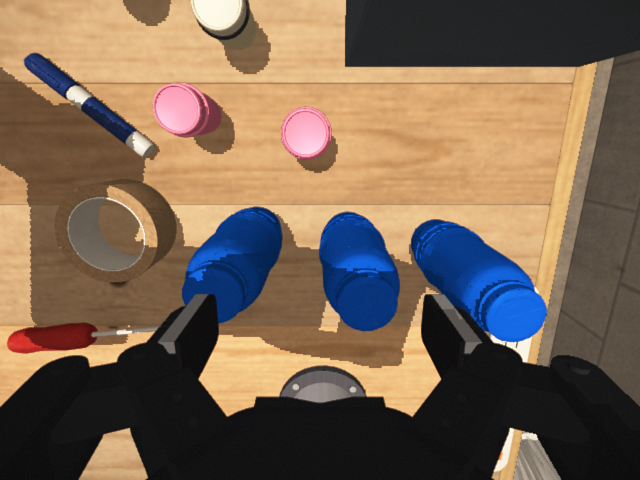

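The pictures show the orange ring at scene (222,217), next to a dark box. The cream cartridge is at scene (257,240), side (271,276) and wrist (220,15), with three pink look-alikes around it. The bottles are in a row, and the cup is at scene (425,315).

```bash
python3 - <<'E'
from h import *
s=ctrl.sense();print(np.round(rot(s['ee_rot']),3))
cs=ctrl.capture('scene');cd=ctrl.capture('side');cw=ctrl.capture('wrist')
P=lambda *a:print(*[np.round(x,1) for x in a])
print('cup');P(onz(cs,(425.6,315.2),90),onz(cd,(457,248.3),90))
print('ring');P(onz(cs,(220.9,217.8),22),onz(cs,(222.2,211.3),44))
print('cart');P(onz(cs,(256.7,240.7),36),onz(cd,(270.5,276.3),36))
P(onz(cw,(220,10),72,s))
for n,c in [('scene',cs),('side',cd),('wrist',cw)]:
  for q in ['adapter_center','cartridge_center','bottle_a_center','cup_rim']:
    for r in ctrl.regions_of(n,q):
      ys,xs=np.nonzero(r['mask']); print(n,q,round(r['score'],2),np.round(r['uv']),'box',xs.min(),xs.max(),ys.min(),ys.max(),len(xs))
print('bottles top, scene');
for uv in [(319,245),(351,222),(383,202)]: P(onz(cs,uv,172))
print('pinks')
for uv in [(218.1,256.5),(300.2,249),(268.5,268.4)]: P(onz(cs,uv,36))
E
python3 - <<'E'
import cv2
a=cv2.imread('pics/scene0.png')[130:330,180:400]
cv2.imwrite('pics/crop.png',cv2.resize(a,None,fx=3,fy=3,interpolation=2)[:600,:660])
E
```

```text
[[-0.  1. -0.]
 [ 0. -0. -1.]
 [-1. -0. -0.]]
cup
[ 525.1 -263.6   90. ] [ 515.6 -255.7   90. ]
ring
[446.1 313.2  22. ] [451.9 310.3  44. ]
cart
[449.8 177.9  36. ] [445.9 172.2  36. ]
[449.2 164.5  72. ]
scene adapter_center 0.82 [222. 221.] box 207 240 204 232 722
scene cartridge_center 0.97 [267. 269.] box 258 276 254 283 475
scene cartridge_center 0.63 [304. 247.] box 297 313 235 263 340
scene cartridge_center 0.62 [221. 256.] box 207 226 240 269 437
scene cartridge_center 0.59 [258. 240.] box 249 266 228 256 401
scene bottle_a_center 0.9 [317. 272.] box 306 333 240 302 1387
scene cup_rim 0.57 [424. 328.] box 394 446 298 357 2459
side cartridge_center 0.91 [248. 300.] box 237 256 285 320 605
side cartridge_center 0.76 [314. 261.] box 306 324 244 276 503
side cartridge_center 0.58 [305. 291.] box 294 313 272 306 555
side bottle_a_center 0.65 [360. 260.] box 344 372 224 296 1742
side bottle_a_center 0.33 [271. 275.] box 262 280 260 292 512
side cup_rim 0.61 [357. 261.] box 344 372 225 295 1671
side cup_rim 0.59 [454. 266.] box 429 478 236 290 2102
wrist cartridge_center 0.92 [225.  19.] box 192 255 0 49 2355
wrist cartridge_center 0.92 [184. 111.] box 153 221 82 136 2912
wrist cartridge_center 0.79 [307. 137.] box 281 331 107 159 2129
wrist bottle_a_center 0.81 [235. 260.] box 182 282 206 322 7228
wrist cup_rim 0.87 [320. 382.] box 279 366 365 402 2318
wrist cup_rim 0.38 [357. 270.] box 319 399 212 330 7185
bottles top, scene
[460.3 -20.5 172. ]
[556.6 -25.9 172. ]
[653.3 -37.9 172. ]
pinks
[352.  207.8  36. ]
[504.8  81.7  36. ]
[410.8  94.   36. ]
```

View pics/crop.png

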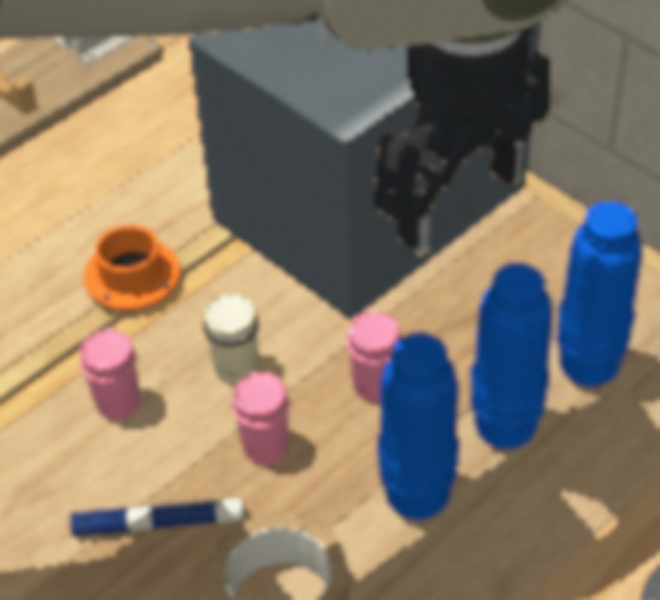

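```bash
python3 - <<'E'
from h import *
cs=ctrl.capture('scene');cd=ctrl.capture('side');cw=ctrl.capture('wrist');s=ctrl.sense()
P=lambda *a:print(*[np.round(x,1) for x in a])
print('box base');P(onz(cs,(297,235),0),onz(cs,(252,203),0), onz(cw,(346,66),0,s),onz(cw,(582,66),0,s))
print('box top left side view: edges')
P(tri([ray(cs,(295,176)),ray(cd,(291,204))]))
for z in (100,150,200,250): P(onz(cs,(294,176),z),onz(cs,(244,145),z))
print('caddy');P(onz(cs,(180,188),0),onz(cs,(160,163),0))
# bottles base
for uv in [(319,300),(350,278),(379,258)]: P(onz(cs,uv,0))
E
```

```text
box base
[553.8 142.3   0. ] [551.8 313.1   0. ] [551.7 138.5   0. ] [785.  138.3   0. ]
box top left side view: edges
[552.8 140.8 183.2]
[631.4 226.9 100. ] [625.8 414.3 100. ]
[592.8 186.5 150. ] [587.5 363.3 150. ]
[554.3 146.2 200. ] [549.3 312.4 200. ]
[515.7 105.9 250. ] [511.1 261.4 250. ]
caddy
[452.3 502.9   0. ] [476.5 631.4   0. ]
[445.6 -37.    0. ]
[543.8 -47.5   0. ]
[640.6 -59.2   0. ]
```

Request:
{"api": "arm_command", "payload": {
  "plan": [
    [-0.02,-0.02,-0.02,0,1],
    [0,-0.02,-0.04,0,1],
    [0,-0.018,-0.04,0,1],
    [0,-0.018,-0.04,0,1],
    [0,0,-0.04,0,1],
    [0,0,-0.04,0,1],
    [0,0,-0.04,0,1],
    [0.02,0,-0.03,0,1],
    [0.02,0,-0.015,0,1],
    [0,0,0,0,1]
  ]
}}

```text
time_s: 3.05
eef_pos: [448.3, 305.3, 210.0]
ee_rot: [0.5, 0.499, 0.501, -0.501]
force: [-1.2, -0.2, 0.7]
grip_width: 0.997
```

```bash
cat > w.py <<'E'
from h import *
import sys
def go(f,qs):
    s=ctrl.sense();print(s['time_s'],np.round(s['eef_pos'],1),np.round(rot(s['ee_rot']),3).tolist(),np.round(s['force'],1),round(s['grip_width'],3))
    c=save('wrist',f)
    for q,z in qs:
        print(q,[(np.round(r['uv'],1).tolist(),round(r['score'],2),np.round(onz(c,r['uv'],z,s),1).tolist()) for r in ctrl.place_of('wrist',q)])
    return s,c
E
python3 - <<'E'
from w import *
s,c=go('w1.png',[('adapter_center',22),('adapter_mouth',44),('cartridge_center',36)])
E
```

```text
3.05 [448.3 305.3 210. ] [[-0.003, 1.0, 0.001], [-0.001, 0.001, -1.0], [-1.0, -0.003, 0.001]] [-1.2 -0.2  0.7] 0.997
adapter_center [([323.4, 205.9], 0.63, [451.9, 311.8, 22.0])]
adapter_mouth [([323.6, 210.6], 0.8, [451.9, 311.6, 44.0])]
cartridge_center [([375.4, 418.9], 0.83, [511.3, 70.7, 36.0]), ([280.6, 402.8], 0.72, [405.0, 92.4, 36.0]), ([314.2, 341.2], 0.62, [442.6, 170.6, 36.0]), ([226.5, 305.3], 0.62, [353.7, 212.0, 36.0])]
```

View pics/w1.png

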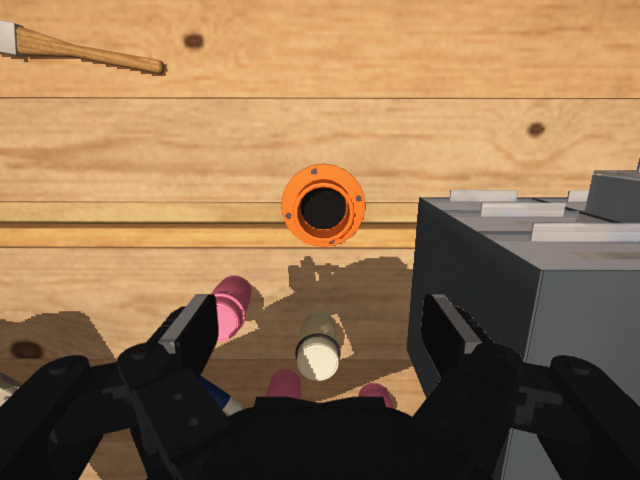

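```bash
cat > ell.py <<'E'
from h import *
def orange(c):
    hsv=cv2.cvtColor(np.ascontiguousarray(c['color']),cv2.COLOR_RGB2HSV)
    m=((hsv[...,0]>4)&(hsv[...,0]<14)&(hsv[...,1]>200)).astype(np.uint8)
    n,l,st,_=cv2.connectedComponentsWithStats(m); k=1+np.argmax(st[1:,4]); return (l==k).astype(np.uint8)
def flange(c,s,z):
    m=orange(c); cnt=max(cv2.findContours(m,cv2.RETR_EXTERNAL,cv2.CHAIN_APPROX_NONE)[0],key=cv2.contourArea)
    pts=np.array([onz(c,p[0],z,s)[:2] for p in cnt],np.float32)
    (x,y),r=cv2.minEnclosingCircle(pts); e=cv2.fitEllipse(pts); return (x,y,r),e
E
python3 - <<'E'
from ell import *
s=ctrl.sense(); c=ctrl.capture('wrist')
print(flange(c,s,14)); m=orange(c); print(cv2.boundingRect(m))
# hole
cs,h=cv2.findContours(m,cv2.RETR_CCOMP,cv2.CHAIN_APPROX_NONE)
for q in sorted(cs,key=cv2.contourArea)[-2:]:
  p=np.array([onz(c,u[0],44,s)[:2] for u in q],np.float32); print(cv2.contourArea(q),cv2.fitEllipse(p) if len(p)>5 else '')
E
```

```text
((451.42279052734375, 309.5608215332031, 41.55060958862305), ((451.329345703125, 309.7396545410156), (81.3395004272461, 81.67215728759766), 54.85378646850586))
(280, 164, 82, 81)
1565.0 ((451.20086669921875, 313.77923583984375), (39.547264099121094, 43.101200103759766), 93.21908569335938)
5117.0 ((451.1661071777344, 315.4181213378906), (74.19548797607422, 74.49891662597656), 54.854286193847656)
```

Request:
{"api": "arm_command", "payload": {
  "plan": [
    [0.03,0.003,-0.005,0,1],
    [0.04,0,0,0,1],
    [0.04,0,0,0,1],
    [0.03,0,0,0,1],
    [0.01,0,0,0,1],
    [0,0,0,0,1],
    [0,0,0,0,1]
  ]
}}

```text
time_s: 4.18
eef_pos: [452.8, 310.2, 62.7]
ee_rot: [0.5, 0.501, 0.5, -0.499]
force: [-0.5, -0.4, -0.4]
grip_width: 1.002
```

```bash
python3 - <<'E'
from w import *
from ell import *
s,c=go('w2.png',[('adapter_center',22),('adapter_mouth',44)])
print(flange(c,s,14))
E
```

```text
4.175 [452.8 310.2  62.7] [[0.002, 1.0, -0.0], [0.001, -0.0, -1.0], [-1.0, 0.002, -0.001]] [-0.5 -0.4 -0.4] 1.002
adapter_center [([314.9, 265.1], 0.8, [450.5, 311.0, 22.0])]
adapter_mouth [([314.6, 281.7], 0.79, [450.5, 310.3, 44.0])]
((451.4202575683594, 307.9701232910156, 43.69352722167969), ((451.18011474609375, 308.6817626953125), (81.38506317138672, 86.11958312988281), 179.4474639892578))
```

View pics/w2.png

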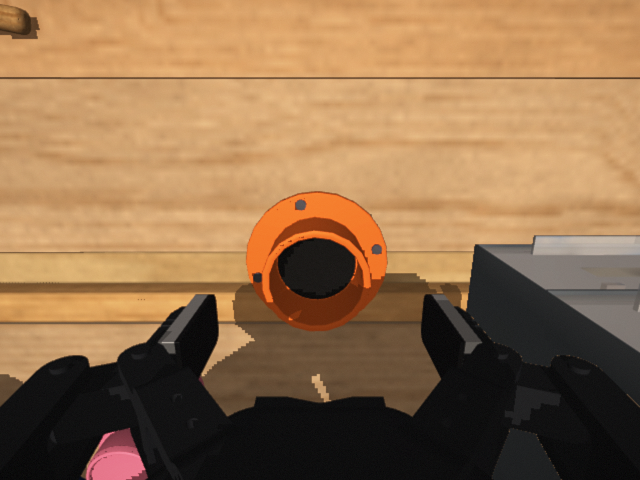

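Request:
{"api": "arm_command", "payload": {
  "plan": [
    [0.02,-0.0015,0,0,1],
    [0.02,0,0,0,1],
    [0.009,0,0,0,1],
    [0,0,0,0,1],
    [0,0,0,0,0.5],
    [0,0,0,0,0.5],
    [0,0,0,0,0.5],
    [0,0,0,0,0.5],
    [0,0,0,0,0.5],
    [0,0,0,0,0.5]
  ],
  "squeeze": 40
}}

```text
time_s: 5.58
eef_pos: [451.1, 310.2, 13.4]
ee_rot: [0.5, 0.501, 0.5, -0.499]
force: [-1.0, -1.8, 5.4]
grip_width: 0.653
```

```bash
python3 - <<'E'
from w import *
s,c=go('w3.png',[('adapter_center',22),('adapter_mouth',44)])
E
```

```text
5.575 [451.1 310.2  13.4] [[0.002, 1.0, 0.0], [0.001, 0.0, -1.0], [-1.0, 0.002, -0.001]] [-1.  -1.8  5.4] 0.653
adapter_center [([318.1, 310.0], 0.95, [450.6, 308.8, 22.0])]
adapter_mouth [([321.1, 334.5], 0.76, [451.8, 310.4, 44.0])]
```

View pics/w3.png

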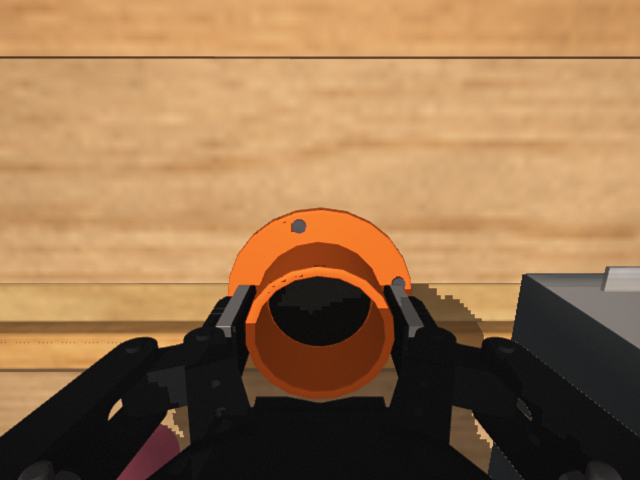

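Request:
{"api": "arm_command", "payload": {
  "plan": [
    [-0.005,0,0,0,0.5],
    [-0.02,0,0,0,0.5],
    [-0.04,0,0,0,0.5],
    [-0.045,0,0,0,0.5],
    [-0.045,0,0,0,0.5],
    [-0.045,0,0,0,0.5],
    [-0.03,0,0,0,0.5],
    [-0.01,0,0,0,0.5],
    [0,0,0,0,0.5]
  ],
  "squeeze": 60
}}

```text
time_s: 6.85
eef_pos: [450.3, 309.9, 251.8]
ee_rot: [-0.5, -0.5, -0.5, 0.5]
force: [-0.4, 0.3, -1.9]
grip_width: 0.644
```

```bash
python3 - <<'E'
from w import *
s,c=go('w4.png',[('adapter_center',22),('adapter_mouth',44)])
E
```

```text
6.85 [450.3 309.9 251.8] [[-0.001, 1.0, -0.0], [-0.0, -0.0, -1.0], [-1.0, -0.001, 0.0]] [-0.4  0.3 -1.9] 0.644
adapter_center []
adapter_mouth [([318.0, 336.3], 0.68, [448.7, 160.1, 44.0])]
```

View pics/w4.png

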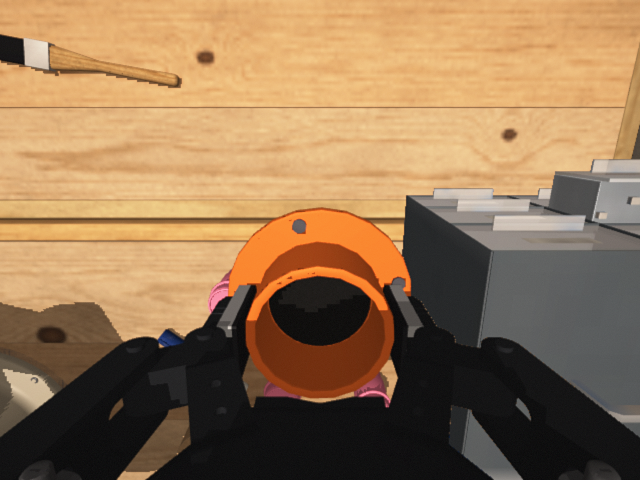

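Request:
{"api": "arm_command", "payload": {
  "plan": [
    [0,0.005,0.02,0,0.5],
    [0,0.005,0.04,0,0.5],
    [0,0.006,0.05,0,0.5],
    [0,0.006,0.05,0,0.5],
    [0,0.006,0.05,0,0.5],
    [0,0.006,0.05,0,0.5],
    [0,0.006,0.05,0,0.5],
    [0,0.006,0.05,0,0.5],
    [0,0.006,0.05,0,0.5],
    [0,0.006,0.05,0,0.5],
    [0,0.006,0.05,0,0.5],
    [0,0.006,0.05,0,0.5]
  ]
}}

```text
time_s: 8.5
eef_pos: [520.3, -251.6, 251.2]
ee_rot: [0.499, 0.5, 0.501, -0.5]
force: [-0.2, -0.6, -1.3]
grip_width: 0.647
```

Request:
{"api": "arm_command", "payload": {
  "plan": [
    [0,0,0.04,0,0.5],
    [0,0,0.03,0,0.5],
    [0,0,0.01,0,0.5],
    [0,0,0,0,0.5],
    [0,0,0,0,0.5]
  ]
}}

```text
time_s: 9.12
eef_pos: [520.7, -328.8, 252.3]
ee_rot: [0.5, 0.5, 0.5, -0.5]
force: [0.2, 0.2, -1.8]
grip_width: 0.646
```

```bash
python3 - <<'E'
from w import *
s,c=go('w5.png',[('cup_rim',90)])
E
```

```text
9.125 [ 520.7 -328.8  252.3] [[-0.0, 1.0, 0.001], [0.0, 0.001, -1.0], [-1.0, -0.0, -0.0]] [ 0.2  0.2 -1.8] 0.646
cup_rim [([323.7, 141.4], 0.71, [524.6, -261.4, 90.0])]
```

View pics/w5.png

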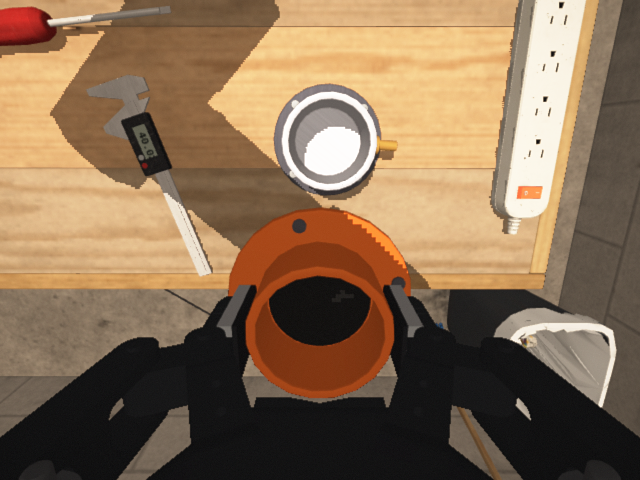

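```bash
python3 - <<'E'
import cv2
a=cv2.imread('pics/w5.png')
b=cv2.resize(a[70:210,255:415],None,fx=4,fy=4,interpolation=0); cv2.imwrite('pics/c5.png',b)
b=cv2.resize(a[195:405,220:420],None,fx=2.8,fy=2.8,interpolation=0); cv2.imwrite('pics/d5.png',b)
E
```

```text
(no output)
```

View pics/c5.png

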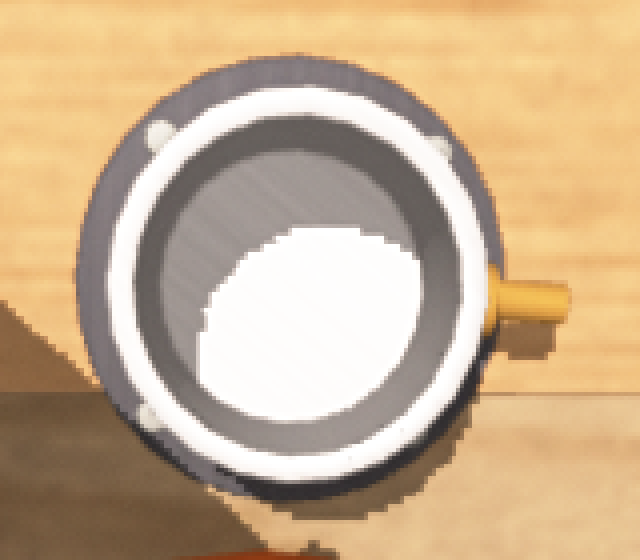

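View pics/d5.png

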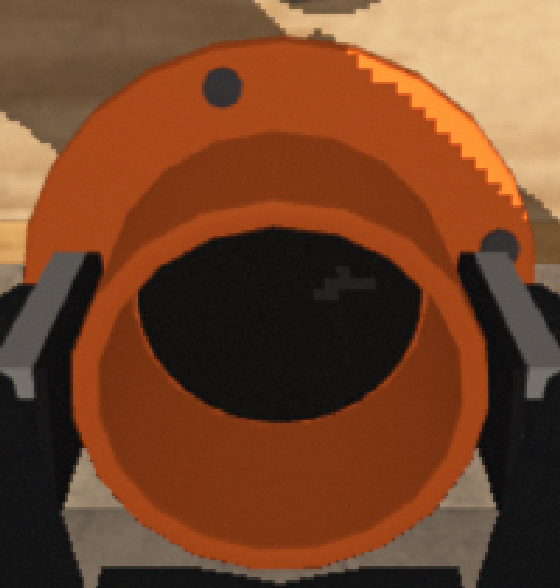

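```bash
cat > fit.py <<'E'
from ell import *
from scipy.optimize import least_squares
def rim(c,s,z=90):
    g=c['color'].astype(int); m=(g.min(2)>205).astype(np.uint8)
    ys,xs=np.nonzero(m); 
    n,l,st,_=cv2.connectedComponentsWithStats(m); out=[]
    for k in range(1,n):
        if st[k,4]<300: continue
        cs,_=cv2.findContours((l==k).astype(np.uint8),cv2.RETR_CCOMP,cv2.CHAIN_APPROX_NONE)
        for q in cs:
            if len(q)>60:
                p=np.array([onz(c,u[0],z,s)[:2] for u in q],np.float32); e=cv2.fitEllipse(p); out.append(np.round([*e[0],*e[1]],1).tolist())
    return out
def toolpt(c,uv,tx):
    H=np.array(c['hand_eye']); d=H[:3,:3]@np.array([(uv[0]-c['cx'])/c['fx'],-(uv[1]-c['cy'])/c['fy'],-1]); p=H[:3,3]
    return (p+d*(tx-p[0])/d[0])[1:]
def fitc(pts,r):
    f=lambda a: np.hypot(pts[:,0]-a[0],pts[:,1]-a[1])-a[2]
    a=least_squares(f,[*pts.mean(0),r],loss='soft_l1').x
    b=least_squares(lambda a:np.hypot(pts[:,0]-a[0],pts[:,1]-a[1])-r,pts.mean(0),loss='soft_l1').x
    return np.round(a,2),np.round(b,2)
def held(c,tx_fl=-0.6):
    g=cv2.cvtColor(np.ascontiguousarray(c['color']),cv2.COLOR_RGB2HSV)
    m=((g[...,0]>3)&(g[...,0]<16)&(g[...,1]>190)&(g[...,2]>60)).astype(np.uint8)
    m=cv2.morphologyEx(m,cv2.MORPH_OPEN,np.ones((3,3)))
    n,l,st,_=cv2.connectedComponentsWithStats(m); m=(l==1+np.argmax(st[1:,4])).astype(np.uint8)
    q=max(cv2.findContours(m,cv2.RETR_EXTERNAL,cv2.CHAIN_APPROX_NONE)[0],key=cv2.contourArea)[:,0]
    up=q[q[:,1]<272]; lo=q[q[:,1]>345]
    print('flange',fitc(np.array([toolpt(c,u,tx_fl) for u in up]),42))
    print('collar',fitc(np.array([toolpt(c,u,tx_fl-30) for u in lo]),28))
E
python3 - <<'E'
from fit import *
s=ctrl.sense(); c=ctrl.capture('wrist')
print(s['eef_pos'],rim(c,s)); held(c)
E
```

```text
[ 520.74730144 -328.99884829  252.5311551 ] [[706.3, -238.2, 40.8, 226.3], [707.2, -304.6, 15.1, 27.2], [528.8, -261.9, 80.1, 80.4], [529.0, -262.0, 71.1, 71.2], [531.7, -269.4, 37.1, 49.3], [399.1, -343.4, 11.0, 79.5], [646.6, -659.4, 212.4, 530.4]]
flange (array([ 0.06, -1.11, 40.56]), array([0.03, 0.61]))
collar (array([ 0.04,  0.38, 27.15]), array([ 0.04, -0.65]))
```

Request:
{"api": "arm_command", "payload": {
  "plan": [
    [0.02,0.004,0.004,0,0.5],
    [0.035,0.004,0.004,0,0.5],
    [0.03,0,0,0,0.5],
    [0.01,0,0,0,0.5],
    [0,0,0,0,0.5],
    [0,0,0,0,0.5]
  ]
}}

```text
time_s: 10.02
eef_pos: [529.0, -338.3, 158.9]
ee_rot: [0.501, 0.5, 0.499, -0.5]
force: [0.4, -0.7, -1.5]
grip_width: 0.645
```

```bash
python3 - <<'E'
from fit import *
from w import go
s,c=go('w6.png',[('cup_rim',90)])
print(s['eef_pos'],rim(c,s)); held(c)
E
```

```text
10.025 [ 529.  -338.3  158.9] [[0.002, 1.0, 0.0], [-0.002, 0.0, -1.0], [-1.0, 0.002, 0.002]] [ 0.4 -0.7 -1.5] 0.645
cup_rim [([317.6, 124.4], 0.71, [528.3, -260.7, 90.0])]
[ 528.97806056 -338.29985543  158.85672944] [[695.4, -268.2, 36.2, 141.9], [696.6, -303.6, 13.6, 26.0], [529.1, -261.9, 76.0, 76.4], [532.9, -270.8, 34.1, 45.6], [719.7, -419.4, 28.8, 80.8]]
flange (array([-1.000e-02, -1.030e+00,  4.062e+01]), array([-0.03,  0.62]))
collar (array([ 0.06,  0.36, 27.17]), array([ 0.06, -0.67]))
```

View pics/w6.png

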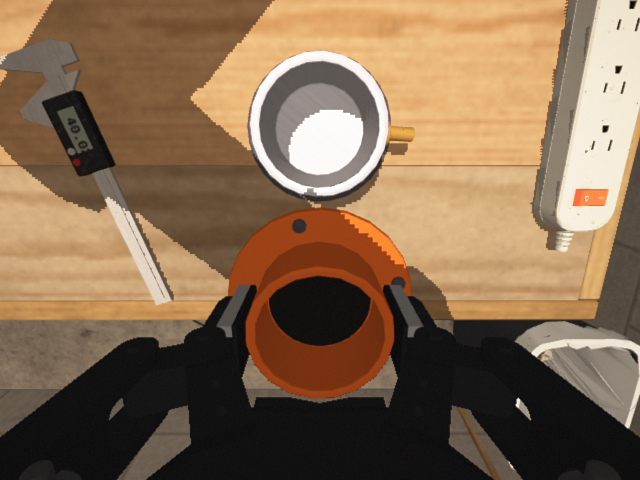

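Request:
{"api": "arm_command", "payload": {
  "plan": [
    [0,0,-0.02,0,0.5],
    [0,0,-0.03,0,0.5],
    [0,0,-0.02,0,0.5],
    [0.01,0,-0.006,0,0.5],
    [0.02,0,0,0,0.5],
    [0.014,0,0,0,0.5],
    [0.004,0,0,0,0.5],
    [0,0,0,0,0.5],
    [0,0,0,0,0.5]
  ]
}}

```text
time_s: 11.25
eef_pos: [528.8, -262.3, 109.9]
ee_rot: [0.5, 0.5, 0.5, -0.5]
force: [-0.4, -1.1, -1.6]
grip_width: 0.647
```

```bash
python3 - <<'E'
from fit import *
from w import go
s,c=go('w7.png',[('cup_rim',90)])
a=save('scene','s7.png');b=save('side','d7.png')
x=a['color'][250:400,350:500];y=b['color'][180:330,380:530]
cv2.imwrite('pics/sd7.png',cv2.resize(np.hstack([x,y])[:,:,::-1],None,fx=2.6,fy=2.6,interpolation=2))
E
```

```text
11.25 [ 528.8 -262.3  109.9] [[0.001, 1.0, -0.0], [-0.001, -0.0, -1.0], [-1.0, 0.001, 0.001]] [-0.4 -1.1 -1.6] 0.647
cup_rim []
```

View pics/sd7.png

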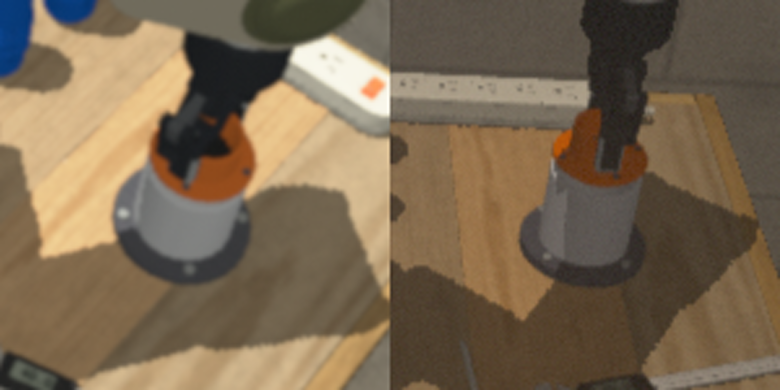

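View pics/w7.png

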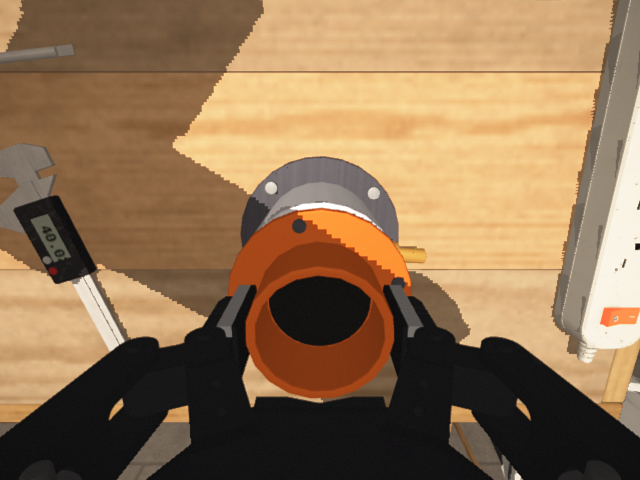

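Request:
{"api": "arm_command", "payload": {
  "plan": [
    [0.005,0,0,0,0.5],
    [0.004,0,0,0,0.5],
    [0.002,0,0,0,0.5],
    [0,0,0,0,0.5]
  ]
}}

```text
time_s: 11.95
eef_pos: [528.4, -262.0, 98.1]
ee_rot: [0.5, 0.5, 0.5, -0.5]
force: [-0.3, -0.7, -0.8]
grip_width: 0.646
```

Request:
{"api": "arm_command", "payload": {
  "plan": [
    [0.0015,0,0,0,0.5],
    [0.001,0,0,0,0.5],
    [0.0005,0,0,0,0.5],
    [0,0,0,0,0.5]
  ]
}}

```text
time_s: 12.45
eef_pos: [528.5, -262.1, 95.6]
ee_rot: [0.5, 0.5, 0.5, -0.5]
force: [-2.4, 0.2, 1.7]
grip_width: 0.647
```

Request:
{"api": "arm_command", "payload": {
  "plan": [
    [0.0005,0,0,0,0.5],
    [0,0,0,0,0.5],
    [0,0,0,0,0.7],
    [0,0,0,0,0.85],
    [0,0,0,0,1],
    [0,0,0,0,1],
    [0,0,0,0,1]
  ]
}}

```text
time_s: 13.32
eef_pos: [528.5, -262.0, 94.7]
ee_rot: [0.5, 0.5, 0.5, -0.5]
force: [0.0, 0.1, -0.1]
grip_width: 1.001
```

Request:
{"api": "arm_command", "payload": {
  "plan": [
    [-0.005,0,0,0,1],
    [-0.02,0,0,0,1],
    [-0.035,0,0,0,1],
    [-0.045,0,0,0,1],
    [-0.045,0,0,0,1],
    [-0.02,0,0,0,1],
    [0,0,0,0,1],
    [0,0,0,0,1]
  ]
}}

```text
time_s: 14.32
eef_pos: [528.2, -261.8, 263.6]
ee_rot: [0.499, 0.5, 0.501, -0.5]
force: [1.4, -0.3, -0.0]
grip_width: 1.003
```

```bash
python3 - <<'E'
from fit import *
from w import go
s,c=go('w8.png',[('adapter_mouth',126),('adapter_center',104)])
print(flange(c,s,96))
a=save('scene','s8.png');b=save('side','d8.png')
x=a['color'][250:400,350:500];y=b['color'][180:330,380:530]
cv2.imwrite('pics/sd8.png',cv2.resize(np.hstack([x,y])[:,:,::-1],None,fx=2.6,fy=2.6,interpolation=2))
for q,z in [('adapter_mouth',126),('adapter_center',104)]:
  for n,k in (('scene',a),('side',b)):
    print(n,q,[(np.round(r['uv'],1).tolist(),np.round(onz(k,r['uv'],z),1).tolist(),proj(k,(529,-262,z))) for r in ctrl.place_of(n,q)])
E
```

```text
14.325 [ 528.2 -261.8  263.6] [[-0.002, 1.0, -0.0], [0.001, -0.0, -1.0], [-1.0, -0.002, -0.001]] [ 1.4 -0.3 -0. ] 1.003
adapter_mouth [([317.2, 224.7], 0.79, [526.4, -261.3, 126.0])]
adapter_center [([316.1, 219.0], 0.75, [525.2, -261.5, 104.0])]
((528.8434448242188, -262.18865966796875, 41.6192512512207), ((529.0477294921875, -263.72637939453125), (79.06192016601562, 81.96626281738281), 99.84037017822266))
scene adapter_mouth [([429.3, 302.6], [531.8, -260.4, 126.0], [np.float64(429.2), np.float64(303.9)])]
side adapter_mouth [([459.2, 233.5], [524.5, -256.2, 126.0], [np.float64(461.5), np.float64(232.5)]), ([362.5, 210.6], [600.8, -34.8, 126.0], [np.float64(461.5), np.float64(232.5)])]
scene adapter_center [([427.5, 311.9], [525.3, -265.3, 104.0], [np.float64(427.2), np.float64(309.9)])]
side adapter_center [([461.3, 241.4], [524.3, -264.6, 104.0], [np.float64(459.9), np.float64(240.2)])]
```

View pics/w8.png

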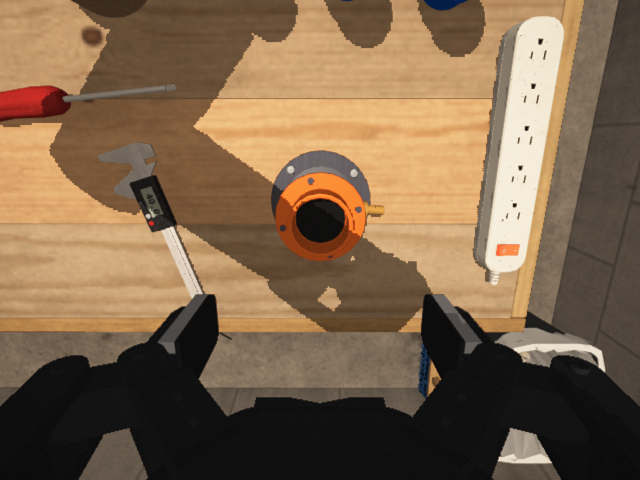

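View pics/sd8.png

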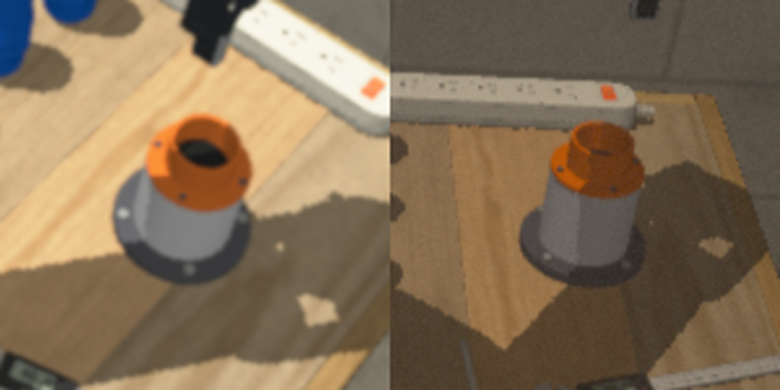

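Request:
{"api": "arm_command", "payload": {
  "plan": [
    [0,-0.01,-0.02,0,1],
    [0,-0.01,-0.045,0,1],
    [0,-0.01,-0.05,0,1],
    [0,-0.01,-0.05,0,1],
    [0,-0.01,-0.05,0,1],
    [0,-0.01,-0.05,0,1],
    [0,-0.01,-0.05,0,1],
    [0,-0.01,-0.05,0,1],
    [0,0,-0.04,0,1],
    [0,0,-0.025,0,1],
    [0.02,0,-0.004,0,1],
    [0.02,0,0,0,1]
  ]
}}

```text
time_s: 16.27
eef_pos: [448.4, 172.5, 224.3]
ee_rot: [0.5, 0.5, 0.5, -0.5]
force: [-1.1, -0.2, -1.1]
grip_width: 1.005
```

Request:
{"api": "arm_command", "payload": {
  "plan": [
    [0,0,0,0,1],
    [0,0,0,0,1]
  ]
}}

```text
time_s: 16.52
eef_pos: [448.9, 172.0, 225.7]
ee_rot: [0.5, 0.5, 0.5, -0.5]
force: [-0.3, -0.1, 0.2]
grip_width: 1.005
```

```bash
python3 - <<'E'
from fit import *
from w import go
s,c=go('w9.png',[('cartridge_center',36),('cartridge_foot',0)])
for r in ctrl.regions_of('wrist','cartridge_center'):
  ys,xs=np.nonzero(r['mask']); print(np.round(r['uv']),xs.min(),xs.max(),ys.min(),ys.max())
E
```

```text
16.525 [448.9 172.  225.7] [[0.001, 1.0, -0.0], [0.0, -0.0, -1.0], [-1.0, 0.001, -0.0]] [-0.3 -0.1  0.2] 1.005
cartridge_center [([380.3, 304.8], 0.76, [514.1, 71.5, 36.0]), ([314.8, 212.7], 0.73, [444.8, 171.5, 36.0]), ([218.6, 171.0], 0.65, [353.6, 212.1, 36.0]), ([276.7, 286.2], 0.65, [404.6, 93.2, 36.0])]
cartridge_foot [([281.3, 275.5], 0.93, [405.5, 90.4, 0.0]), ([230.9, 163.9], 0.92, [356.7, 216.2, 0.0]), ([375.4, 291.6], 0.59, [514.6, 70.0, 0.0]), ([315.9, 210.0], 0.58, [445.6, 166.9, 0.0])]
[211. 170.] 185 245 145 196
[314. 213.] 293 340 191 243
[379. 310.] 359 406 275 337
```

View pics/w9.png

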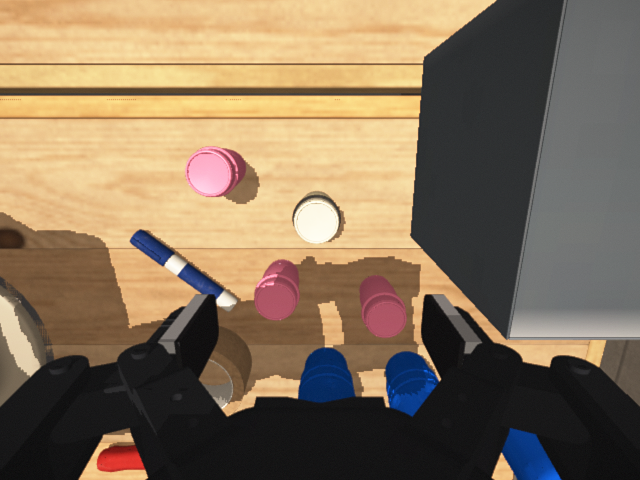

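```bash
cat > cream.py <<'E'
from h import *
def top(c,s,z=72,thr=150,roi=(230,400,150,300)):
    hsv=cv2.cvtColor(np.ascontiguousarray(c['color']),cv2.COLOR_RGB2HSV)
    m=((hsv[...,1]<70)&(hsv[...,2]>thr)).astype(np.uint8); k=np.zeros_like(m); k[roi[2]:roi[3],roi[0]:roi[1]]=1; m*=k
    n,l,st,ce=cv2.connectedComponentsWithStats(m); i=1+np.argmax(st[1:,4])
    q=max(cv2.findContours((l==i).astype(np.uint8),cv2.RETR_EXTERNAL,cv2.CHAIN_APPROX_NONE)[0],key=len)
    e=cv2.fitEllipse(q); p=np.array([onz(c,u[0],z,s)[:2] for u in q],np.float32); return e,cv2.fitEllipse(p)
E
python3 - <<'E'
from cream import *
s=ctrl.sense();c=ctrl.capture('wrist');print(top(c,s))
E
```

```text
(((315.98089599609375, 220.88067626953125), (43.79824447631836, 44.306312561035156), 142.22511291503906), ((446.1803894042969, 171.46197509765625), (38.81925582885742, 39.998409271240234), 8.06824779510498))
```

Request:
{"api": "arm_command", "payload": {
  "plan": [
    [0.03,-0.003,0.0005,0,1],
    [0.045,0,0,0,1],
    [0.045,0,0,0,1],
    [0.02,0,0,0,1],
    [0.005,0,0,0,1],
    [0,0,0,0,1],
    [0,0,0,0,1]
  ]
}}

```text
time_s: 17.65
eef_pos: [446.1, 171.6, 80.8]
ee_rot: [0.5, 0.501, 0.5, -0.499]
force: [0.0, -0.9, -0.1]
grip_width: 1.004
```

```bash
python3 - <<'E'
from cream import *
from w import go
s,c=go('w10.png',[('cartridge_center',36),('cartridge_foot',0)])
print(top(c,s))
E
```

```text
17.65 [446.1 171.6  80.8] [[0.002, 1.0, 0.0], [0.0, 0.0, -1.0], [-1.0, 0.002, -0.0]] [ 0.  -0.9 -0.1] 1.004
cartridge_center [([255.4, 378.9], 0.91, [405.2, 92.9, 36.0]), ([147.7, 196.0], 0.81, [352.4, 211.3, 36.0]), ([419.9, 401.3], 0.68, [512.4, 75.2, 36.0])]
cartridge_foot [([177.1, 183.5], 0.96, [354.6, 213.5, 0.0]), ([265.3, 343.9], 0.96, [406.3, 95.0, 0.0]), ([407.0, 366.0], 0.63, [512.8, 75.6, 0.0])]
(((317.2025146484375, 276.8683776855469), (49.959957122802734, 83.7333755493164), 85.19812774658203), ((445.2318115234375, 178.1069793701172), (25.386789321899414, 40.00018310546875), 95.67982482910156))
```

View pics/w10.png

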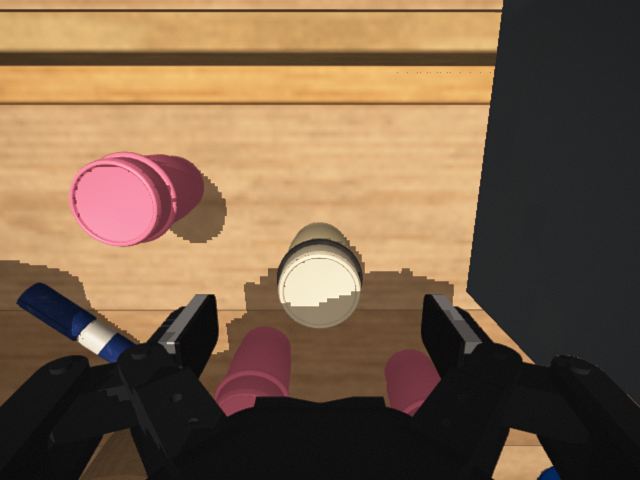

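```bash
python3 - <<'E'
from h import *
s=ctrl.sense();c=ctrl.capture('wrist')
for uv,z in [((320,287),72),((278,287),72),((362,287),72),((320,327),72),((320,224),0)]: print(onz(c,uv,z,s).round(1))
E
```

```text
[446.3 173.3  72. ]
[426.2 173.3  72. ]
[466.3 173.3  72. ]
[446.3 151.8  72. ]
[446.5 186.5   0. ]
```

Request:
{"api": "arm_command", "payload": {
  "plan": [
    [0.025,0,-0.0005,0,1],
    [0.025,0,0,0,1],
    [0.014,0,0,0,1],
    [0.002,0,0,0,1],
    [0,0,0,0,0.3],
    [0,0,0,0,0.3],
    [0,0,0,0,0.3],
    [0,0,0,0,0.3],
    [0,0,0,0,0.3],
    [0,0,0,0,0.3]
  ],
  "squeeze": 30
}}

```text
time_s: 19.1
eef_pos: [445.9, 172.0, 14.4]
ee_rot: [0.5, 0.5, 0.5, -0.5]
force: [-1.8, 0.3, 5.8]
grip_width: 0.467
```

```bash
python3 - <<'E'
from w import go
s,c=go('w11.png',[('cartridge_center',36),('cartridge_foot',0)])
E
```

```text
19.1 [445.9 172.   14.4] [[0.001, 1.0, 0.0], [0.0, 0.0, -1.0], [-1.0, 0.001, -0.0]] [-1.8  0.3  5.8] 0.467
cartridge_center [([317.4, 324.0], 0.84, [445.2, 171.4, 36.0]), ([63.8, 224.3], 0.73, [353.3, 212.1, 36.0])]
cartridge_foot [([438.3, 444.6], 0.8, [514.4, 72.5, 0.0]), ([118.6, 202.2], 0.67, [353.4, 213.7, -0.0])]
```

View pics/w11.png

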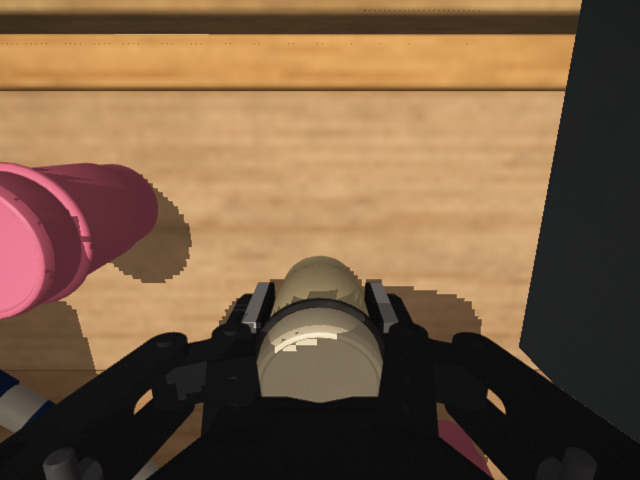

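Request:
{"api": "arm_command", "payload": {
  "plan": [
    [-0.005,0,0,0,0.3],
    [-0.015,0,0,0,0.3],
    [-0.03,0,0,0,0.3],
    [-0.045,0,0,0,0.3],
    [-0.045,0,0,0,0.3],
    [-0.045,0,0,0,0.3],
    [-0.04,0,0,0,0.3],
    [-0.02,0,0,0,0.3],
    [-0.005,0,0,0,0.3],
    [0,0,0,0,0.3]
  ]
}}

```text
time_s: 20.5
eef_pos: [445.2, 171.9, 263.6]
ee_rot: [-0.5, -0.5, -0.5, 0.5]
force: [0.0, 0.5, -1.2]
grip_width: 0.467
```

```bash
python3 - <<'E'
from w import go
s,c=go('w12.png',[('bottle_a_center',87)])
E
```

```text
20.5 [445.2 171.9 263.6] [[-0.0, 1.0, 0.0], [-0.0, 0.0, -1.0], [-1.0, -0.0, 0.0]] [ 0.   0.5 -1.2] 0.467
bottle_a_center []
```

View pics/w12.png

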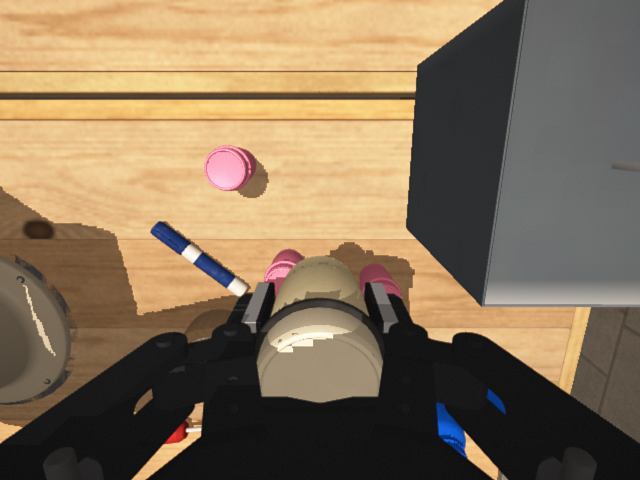

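Request:
{"api": "arm_command", "payload": {
  "plan": [
    [0,0.005,0.015,0,0.3],
    [0,0.008,0.035,0,0.3],
    [0,0.01,0.045,0,0.3],
    [0,0.01,0.045,0,0.3],
    [0,0.01,0.045,0,0.3],
    [0,0.01,0.045,0,0.3],
    [0,0.01,0.045,0,0.3],
    [0,0.01,0.045,0,0.3],
    [0,0.01,0.045,0,0.3],
    [0,0,0.04,0,0.3],
    [0,0,0.02,0,0.3],
    [0,0,0.009,0,0.3]
  ]
}}

```text
time_s: 22.1
eef_pos: [528.2, -262.8, 263.4]
ee_rot: [0.5, 0.5, 0.5, -0.5]
force: [-0.5, -0.7, -0.1]
grip_width: 0.468
```

Request:
{"api": "arm_command", "payload": {
  "plan": [
    [0,0,0,0,0.3],
    [0,0,0,0,0.3]
  ]
}}

```text
time_s: 22.35
eef_pos: [528.7, -261.0, 264.0]
ee_rot: [0.5, 0.5, 0.5, -0.5]
force: [0.4, -0.1, -0.3]
grip_width: 0.468
```

```bash
python3 - <<'E'
from w import *
s,c=go('w13.png',[])
a=save('scene','s13.png')
E
```

```text
22.35 [ 528.7 -261.   264. ] [[0.0, 1.0, 0.001], [0.0, 0.001, -1.0], [-1.0, 0.0, -0.0]] [ 0.4 -0.1 -0.3] 0.468
```

View pics/w13.png

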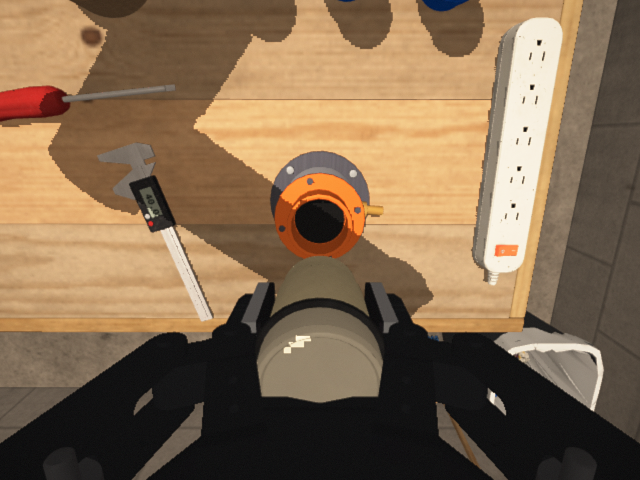

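View pics/s13.png

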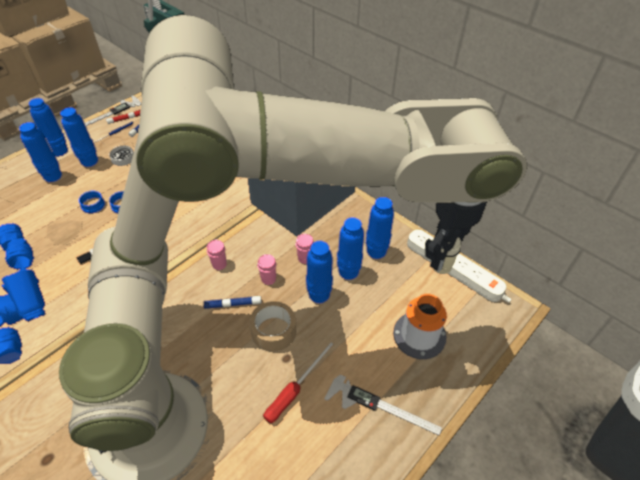

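```bash
python3 - <<'E'
from fit import *
im=cv2.imread('pics/w13.png')
cv2.imwrite('pics/c13.png',cv2.resize(im[245:410,240:400],None,fx=3.6,fy=3.6,interpolation=0))
s=ctrl.sense();c=ctrl.capture('wrist');print(s['eef_pos'])
print(flange(c,s,96))
for uv,tx in [((319,257),14.4),((275,300),14.4),((364,300),14.4)]: print(uv,toolpt(c,uv,tx))
E
```

```text
[ 528.66089689 -261.1422207   264.04217409]
((528.7426147460938, -262.193603515625, 41.53506088256836), ((528.771484375, -264.9894104003906), (71.76602172851562, 82.23528289794922), 104.64672088623047))
(319, 257) [ -0.02573652 -14.81873523]
(275, 300) [-22.12952124   7.97279183]
(364, 300) [22.51949062  8.03300414]
```

View pics/c13.png

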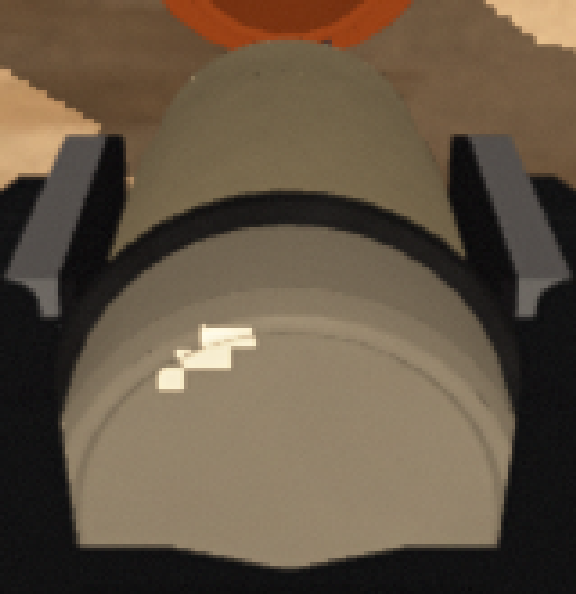

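```bash
python3 - <<'E'
from fit import *
c=ctrl.capture('wrist')
im=cv2.cvtColor(np.ascontiguousarray(c['color']),cv2.COLOR_RGB2HSV)
P=np.array([(180,100),(395,95),(200,78),(215,65),(365,62),(380,78),(250,47),(330,46),(290,40)])/3.6+[240,245]
print(fitc(np.array([toolpt(c,u,14.4) for u in P]),17))
print([np.round(toolpt(c,np.array(u)/3.6+[240,245],-57.6),1) for u in [(62,430),(515,430),(290,318),(80,500),(500,500)]])
E
```

```text
(array([ 0.73,  1.76, 16.98]), array([0.73, 1.79]))
[array([-17.8,  -7.2]), array([18.5, -7.2]), array([  0.4, -17.4]), array([-16.7,  -0.6]), array([17.6, -0.5])]
```

Request:
{"api": "arm_command", "payload": {
  "plan": [
    [0.015,0,0,0,0.3],
    [0.03,0,0,0,0.3],
    [0.03,0,0,0,0.3],
    [0.02,0,0,0,0.3],
    [0.01,0,0,0,0.3],
    [0.005,0,0,0,0.3],
    [0.003,0,0,0,0.3],
    [0,0,0,0,0.3],
    [0,0,0,0,0.3]
  ]
}}

```text
time_s: 23.68
eef_pos: [528.7, -262.1, 151.2]
ee_rot: [0.5, 0.5, 0.5, -0.5]
force: [0.2, -0.5, -0.6]
grip_width: 0.469
```

```bash
python3 - <<'E'
from fit import *
from w import go
s,c=go('w14.png',[])
a=save('scene','s14.png');b=save('side','d14.png')
x=a['color'][230:380,350:500];y=b['color'][150:300,380:530]
cv2.imwrite('pics/sd14.png',cv2.resize(np.hstack([x,y])[:,:,::-1],None,fx=2.6,fy=2.6,interpolation=2))
for n,k in (('scene',a),('side',b)):
  print(n,'foot136',proj(k,(528.5,-262,136)),'mouth',proj(k,(528.5,-262,126)),'ctr',proj(k,(528.5,-262,172)))
  for q in ['cartridge_foot','cartridge_center','adapter_mouth','bottle_a_center']:
    print(q,[(np.round(r['uv'],1).tolist(),round(r['score'],2)) for r in ctrl.place_of(n,q)])
E
```

```text
23.675 [ 528.7 -262.1  151.2] [[0.001, 1.0, -0.0], [-0.0, -0.0, -1.0], [-1.0, 0.001, 0.0]] [ 0.2 -0.5 -0.6] 0.469
scene foot136 [np.float64(429.9), np.float64(301.3)] mouth [np.float64(429.0), np.float64(304.1)] ctr [np.float64(433.2), np.float64(290.9)]
cartridge_foot [([304.4, 256.8], 0.92), ([268.8, 278.6], 0.89), ([219.2, 265.6], 0.84), ([428.9, 299.9], 0.77), ([377.6, 224.5], 0.45)]
cartridge_center [([432.9, 292.3], 0.72), ([222.4, 255.9], 0.71), ([268.9, 269.9], 0.67), ([303.4, 249.0], 0.6)]
adapter_mouth [([426.8, 301.7], 0.94), ([316.3, 272.0], 0.37)]
bottle_a_center [([318.0, 274.0], 0.93), ([432.9, 290.3], 0.69)]
side foot136 [np.float64(462.2), np.float64(229.1)] mouth [np.float64(461.5), np.float64(232.6)] ctr [np.float64(464.9), np.float64(216.1)]
cartridge_foot [([301.5, 302.8], 0.87), ([313.4, 271.9], 0.86), ([462.5, 227.8], 0.79)]
cartridge_center [([316.3, 263.5], 0.87), ([463.2, 216.9], 0.78), ([303.9, 293.1], 0.68)]
adapter_mouth [([465.1, 230.8], 0.61)]
bottle_a_center [([358.3, 260.8], 0.8), ([463.9, 235.4], 0.36)]
```

View pics/sd14.png

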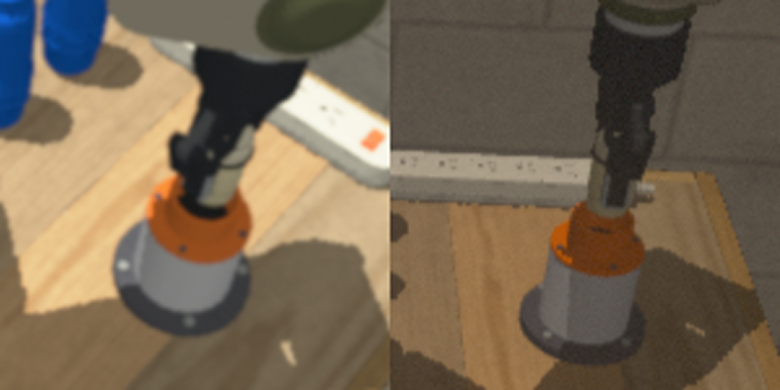

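View pics/w14.png

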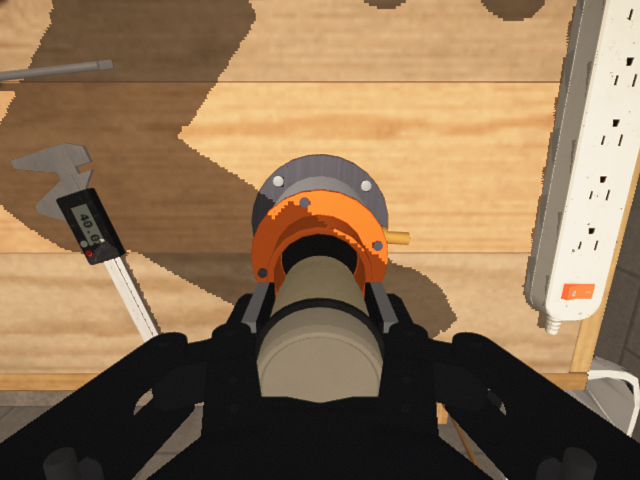

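Request:
{"api": "arm_command", "payload": {
  "plan": [
    [0,0,-0.0005,0,0.3],
    [0,0,0,0,0.3],
    [0,0,0,0,0.3],
    [0,0,0,0,0.3]
  ]
}}

```text
time_s: 24.72
eef_pos: [528.5, -261.5, 150.8]
ee_rot: [0.5, 0.5, 0.5, -0.5]
force: [-0.1, 0.7, -0.3]
grip_width: 0.467
```

```bash
python3 - <<'E'
from h import *
a=cv2.imread('pics/scene0.png').astype(int);b=save('scene','s15.png')['color'][:,:,::-1].astype(int)
def m(i): return ((i[...,0]>120)&(i[...,2]<60))[195:310,300:400]
print('bottle mask px',m(a).sum(),m(b).sum(),(m(a)^m(b)).sum())
s=ctrl.sense();print(s['time_s'],s['eef_pos'],s['force'],s['grip_width'],np.abs(s['dq']).max())
ctrl.finish_job()
E
```

```text
bottle mask px 1908 1861 1019
24.775 [ 528.5059621  -261.49813761  150.76400338] [ 0.68580642  0.48667048 -1.1141687 ] 0.46310488217954415 0.0017477625826195155
the job is handed in; nothing more can be done
```

```bash
python3 - <<'E'
import cv2,numpy as np
a=cv2.imread('pics/scene0.png');b=cv2.imread('pics/s15.png')
f=lambda i:((i[...,0].astype(int)-i[...,2]>70))[195:310,300:400]
print(f(a).sum(),f(b).sum(),(f(a)^f(b)).sum())
cv2.imwrite('pics/cmp.png',cv2.resize(np.hstack([a[190:310,295:405],b[190:310,295:405]]),None,fx=3.5,fy=3.5))
E
```

```text
3680 3177 615
```

View pics/cmp.png

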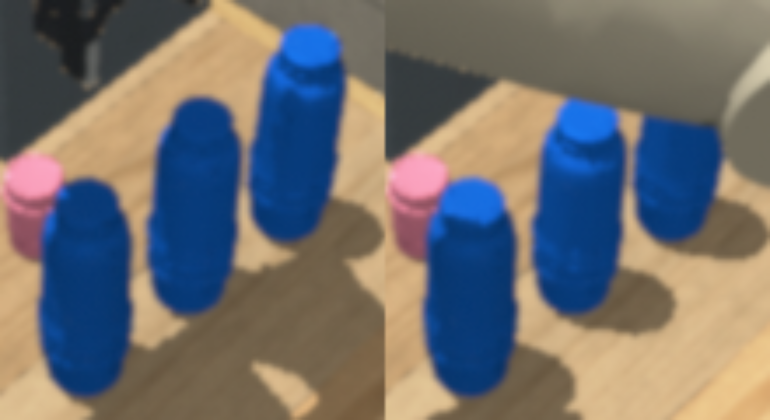

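The job is handed in at about 24.8 s. The ring is seated on the cup and released, and the arm is holding the cartridge upright above its opening.

- **Ring:** The plug went about 5 mm into the bore with no resistance, then met a light contact at the seating height. After I let go, the scene and side views showed it fully down and level.
- **Cartridge:** I carried it over the bottles with its foot about 75 mm above their tops. It now hovers about 10 mm above the ring's opening, at roughly x 528.5, y −262 mm, which I estimate is within 1–2 mm of centre. The wrist force is near zero, so nothing is touching. The hand is vertical, and the cartridge shows no tilt beyond about 1°, which is within my measuring error.
- **Bottles:** All three are standing where they were in the final scene picture, compared with the first one. My automatic pixel comparison disagreed (615 to 1,019 pixels differed). Viewed side by side, that comes from changed shadows and from the arm hiding the top of the farthest bottle.
- **Other checks that disagreed:** At the start, the scene and side cameras gave cup positions about 12 mm apart. I used the wrist camera's rim fit instead, which agreed with itself at two heights.

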